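# Set the microscope lamp for daylight

## Robot

A 6-joint arm with a two-finger parallel gripper is mounted at the origin on the work surface. World frame = base frame: x ahead of the robot, y to its left, z up, the work surface at z = 0. Lengths are in m, angles in rad, forces in N, time in s.
With the tool pointing down it reaches from about 0.35 to 0.975 m from the base axis. Payload 4.9 kg.
Tool frame: the origin (TCP) lies on the front face of the gripper's body, between the roots of the fingers; the fingertips stand ctrl.tip_extent ahead of it and the grasp point (between the pads) lies 54 mm ahead of it (ctrl.tip_extent is the distance from the TCP to the fingertips, in m); z points along the fingers, y is the line along which they close (so a half turn about z gives the same grasp; the last joint's range is limited). The gripper opens to 85 mm and grips with 20 to 120 N. Pads are 22 mm wide; open, the fingers measure 114 mm over their backs; the gripper's body (76 mm by 85 mm) begins 54 mm behind the grasp point. The pads swing forward as they close: fully open they stand 13 mm farther back than shut.
Start: joints at [1.162, 0.053, 1.613, -0, 1.476, -0.119], TCP at [0.179, 0.599, 0.304] pointing down, gripper open.
Joint ranges: [-3.01, 3.01], [-1.01, 2.22], [0.06, 2.58], [-1.02, 4.17], [0.09, 2.62], [-3.14, 3.14]. Speed limits (rad/s): [2.57, 2.57, 3.14, 3.14, 3.14, 3.14].

## Interface

Orientations are given as a rotation vector (axis times angle).
In Python, from station import ctrl gives the robot as it stands.
- The arm moves only by the tool apply_moves, never from a script. Its argument "rows" is one flat list of numbers, 6 for each row, row after row: the shift along the tool's x, y, z normalised to -1 to 1, where 1 is 0.6 m, then the turn, a rotation vector about the tool's x, y, z normalised to -1 to 1, where 1 is 90 degrees. A call has 1 to 20 rows; each row is the pose to reach, as a shift and turn from the pose commanded when the call began, along the tool's axes at that moment; what a row does not reach only later rows make up. A row lasts 1/10 s, in which the tool goes at most 50 mm and 8.59 degrees, less where a joint would pass 70% of its speed; a pose out of reach is approached as far as the arm can. A call with a number of a shift or a turn outside -1 to 1 is refused whole. A call with a gripper value outside its range is refused whole. "grip" is the opening, from 0 (shut) to 1 (fully open), set as the call begins (left out, the last holds). The fingers move at their own pace and stop on an object; "grip_force" is the grip in N (left out, the last holds). Time passes only in rows, so rows that repeat a pose let the fingers close. It gives the time, the measured TCP pose, the force, the opening and the grip force at its end, in the units of the state.
- ctrl.get_obs(): the state, without advancing time (a new reading comes with each control period).
- ctrl.get_image(name): name is "scene" or "top" or "wrist"; returns (picture, depth): 400x640x3 uint8, blue, green, red; 400x640 float32, m along the optical axis (not along the pixel's ray), 0 where there is no reading.
- ctrl.camera_model(name): a dict with "mtx" (3x3 intrinsics, pixels), "R" (3x3) and "t" (3): a world point X has camera coordinates R X + t; the wrist camera has in their place "tool_from_camera" (4x4, takes a point from camera to tool coordinates, whose origin is the TCP and whose axes are the flange's). Camera axes: x right, y down, z forward; pixel columns grow to the right and rows downward; lengths in m; the calibration is good to about 2 mm. The wrist camera is an equidistant fisheye: a pixel r from the principal point sees the ray r / f radians off the axis. A picture is of the moment at which its call begins: read the wrist's pose just before it. camera_model takes no time and is no camera call.
- ctrl.finish_job(): hands the job in; it is judged then, once.
The state is a dict: "t": time; "q": joint angles; "dq": joint speeds; "effort": joint torques, N m; "tool_pos": TCP position; "tool_rot": TCP orientation; "contact_force": force on the tool from outside, world axes, zero at the start; "wrist_torque": the same for the moment, N m; "opening": finger opening in m; "grip_force": force on a finger pad.
Only numpy, scipy, OpenCV 4.12 (cv2) and the standard library are available. Lean on these libraries where they do the work, as an engineer would, in place of code of your own. Each camera call takes 0.05 s, during which the arm holds its last target. There are 200 camera calls.

## Task

Set the microscope lamp for daylight work: take the blue filter from the wooden rack, ease it down into the slot on top of the lamp unit until it is fully home without letting it drop, and let go. Turn the lamp's click-stop selector clockwise until its white pointer rests in the click at the blue mark, without ever running on into the red sector, and let go. Either may be done first; leave the other two filters, the loupe and the jar where they are.

Things in the scene. Friction and masses are not known exactly. Their poses are not given: they have to be found in the camera images.
- lamp: Cream lamp unit fixed to the bench, 250 deep (x, front to back) x 200 wide (y) x 125 mm high; origin: centre of its underside. Front 63 mm high; from it a panel slopes up 30 degrees to the level deck, 107 to 250 mm behind the front. A stiff gooseneck (up to 155 mm high) leaves its +y side near the back and bends backwards, reaching 210 mm in y and 225 mm in x from the origin.
- knob_grip (a point): Grip point of the black selector knob: on its axis, 38 mm off the panel, in the upper part of its bar. z: the axis, out of the panel; x: along the bar to its pointer end (white line on top). The bar is 64 long x 14 wide, its top 50 mm off the panel (12 mm past this point), standing on a round skirt 60 mm in diameter, from 4 to 14 mm off the panel.
- knob (a joint): Selector angle, rad, clockwise facing the panel. Nine click stops 30 degrees apart: 0 (off; pointer 120 degrees anticlockwise of up-slope), black ticks to 2.09, blue mark at 2.618 (pointer 30 degrees clockwise of up-slope), red 3.14 to 4.19. Starts at one of the first three (seldom between two). A sprung ball holds it in each: about 0.2 N m frees it; past half way it snaps on.
- slot_mouth (a point): Middle of the filter slot's mouth, level with the top deck (125 mm above the bench), 50 mm behind the lamp's origin; axes as the lamp's. The slot is upright, 53 mm along x, 9 mm along y, 76 mm deep, with square edges.
- slot_home (a point): 70 mm straight below slot_mouth: where the underside of the filter comes to be when it is home. Axes as the lamp's.
- rack: Wooden filter rack fixed to the bench, 85 (its x) x 185 (its y) x 40 mm high, origin at the centre of its underside. Three grooves across it, 60 mm apart along y, 25 mm deep, each holding one filter upright with 0.75 mm play on each side.
- filter_blue: Slide with blue head and round blue window, about 90 g. Origin: centre of underside; z up. Dark plate 50 (x) x 6 (y) x 70 mm (z), lowest 8 mm tapered to 42 x 3; on it the head to grip, 70 (x) x 14 (y) x 30 mm, from 70 to 100 mm above the origin. Home: the head's underside rests on the lamp's deck. Starts upright in one groove of the rack, origin 15 mm above the bench.
- filter_green: The same kind of slide with a green head, in another groove. Leave it alone.
- filter_frost: The same kind of slide with a white head (frosted), in another groove. Leave it alone.
- loupe: Black waisted eye loupe, 38 mm in diameter, 65 mm high, standing on the bench; origin at the centre of its underside. Leave it alone.
- jar: Amber jar with a white cap, 48 mm in diameter, 60 mm high, standing on the bench; origin at the centre of its underside. Leave it alone.
- dial: Pale grey dial, 115 mm across, on the lamp's sloped panel (does not turn). Origin: where the knob's axis meets the panel, 71.5 mm in front of and 94 mm above the lamp's origin. z: out of the panel, 30 degrees from vertical, leaning to the front; x: straight up the slope. Marks 47 mm from the axis, one per click stop: 5 black ticks, the round blue mark, 3 red ticks with a red arc.
There are look-alikes about, which are no part of the job. Of the things like the filter_blue, leave any that is orange; of the rest the smaller one is meant.

How it is judged:
By the outcome, as a careful person would: the job done as asked, in the order asked, and still so for the second after the job is handed in, with the robot touching nothing.
It also fails if it takes over 67 s, if anything falls off the work surface, if the arm or the gripper's body presses on something with over 40 N, if the wrist force passes 120 N, or if a joint passes its speed limit or range.

## Working session

There is one attempt and no reset: what is moved stays moved. The work goes in short steps, Python scripts to look and compute and a tool call to move; the robot and the scene stay as the last step left them, time stands still between calls to the robot, and variables do not carry over. Pictures are saved under pics/ and viewed, at most 10 in all, crops included, and the job is handed in when it is done.

Besides the shell and the picture viewer there is one more tool, called after ">>>" as name(argument=value, ...) on one line, values as JSON. apply_moves: Moves the arm, as the interface text tells. Its arguments: {"type":"object","properties":{"rows":{"type":"array","items":{"type":"number"}},"grip":{"type":"number"},"grip_force":{"type":"number"}},"required":["rows"]}

```bash
ls; mkdir -p pics
cat > h.py <<'E'
import numpy as np,cv2
from scipy.spatial.transform import Rotation as Rn
from station import ctrl
def snap(n,f):
    o=ctrl.get_obs(); p,d=ctrl.get_image(n); cv2.imwrite(f'pics/{f}.png',p); np.save(f'pics/{f}.npy',d)
    np.savez(f'pics/{f}_pose.npz',p=o['tool_pos'],r=o['tool_rot']); return p,d
def pt(n,u,v,d):
    m=ctrl.camera_model(n);K=np.array(m['mtx']);c=np.array([(u-K[0,2])/K[0,0]*d,(v-K[1,2])/K[1,1]*d,d])
    return np.array(m['R']).T@(c-np.array(m['t']))
def cloud(n,d):
    v,u=np.mgrid[0:400,0:640];m=ctrl.camera_model(n);K=np.array(m['mtx'])
    c=np.stack([(u-K[0,2])/K[0,0]*d,(v-K[1,2])/K[1,1]*d,d],-1)
    return (c-np.array(m['t']))@np.array(m['R'])
E
python3 - <<'E'
from h import *
a,_=snap('scene','s0');b,_=snap('top','t0')
print(ctrl.get_obs(),ctrl.tip_extent,ctrl.camera_model('top'),ctrl.camera_model('scene'),ctrl.camera_model('wrist'))
E
```

```text
pics
{'t': 0.1, 'q': array([ 1.16204288e+00,  5.33049229e-02,  1.61415367e+00,  1.90632663e-05,
        1.47602670e+00, -1.18987327e-01]), 'dq': array([ 0.00111539, -0.00013386, -0.00473532,  0.00172368,  0.00092845,
        0.00216328]), 'effort': array([-8.78288375e-06, -3.94908071e+01, -3.71363068e+01, -6.11117207e-05,
        3.98165721e-03, -1.32191857e-05]), 'tool_pos': array([0.17839507, 0.59854781, 0.30277891]), 'tool_rot': array([-4.53501562e-01, -3.10816925e+00,  2.86180932e-03]), 'contact_force': array([ 0.29958399, -0.03835975,  0.17430112]), 'wrist_torque': array([-0.00929363,  0.00016016,  0.03923997]), 'grip_force': 0.0, 'opening': 0.08532889657858235} 0.0726 {'mtx': array([[376.89524176,   0.        , 318.18723234],
       [  0.        , 376.89524176, 203.24239587],
       [  0.        ,   0.        ,   1.        ]]), 'R': array([[-0.050859  , -0.99870073,  0.00319497],
       [-0.97717924,  0.04910187, -0.20666336],
       [ 0.20623797, -0.01363275, -0.97840689]]), 't': array([0.00564957, 0.58693682, 1.00464806])} {'mtx': array([[517.47994424,   0.        , 324.74753343],
       [  0.        , 517.47994424, 201.89382487],
       [  0.        ,   0.        ,   1.        ]]), 'R': array([[-0.16218813,  0.98675247,  0.00381767],
       [ 0.78734527,  0.1317426 , -0.6022718 ],
       [-0.59479613, -0.09467551, -0.79828197]]), 't': array([ 0.12541345, -0.40360988,  1.80872621])} {'mtx': array([[309.70691629,   0.        , 318.79844872],
       [  0.        , 309.70691629, 202.03157506],
       [  0.        ,   0.        ,   1.        ]]), 'tool_from_camera': array([[-8.93380511e-04, -9.52018955e-01, -3.06037761e-01,
         7.85387161e-02],
       [ 9.99999565e-01, -7.68824954e-04, -5.27530305e-04,
        -7.22974129e-04],
       [ 2.66929383e-04, -3.06038099e-01,  9.52019228e-01,
        -6.85650137e-02],
       [ 0.00000000e+00,  0.00000000e+00,  0.00000000e+00,
         1.00000000e+00]])}
```

View pics/s0.png

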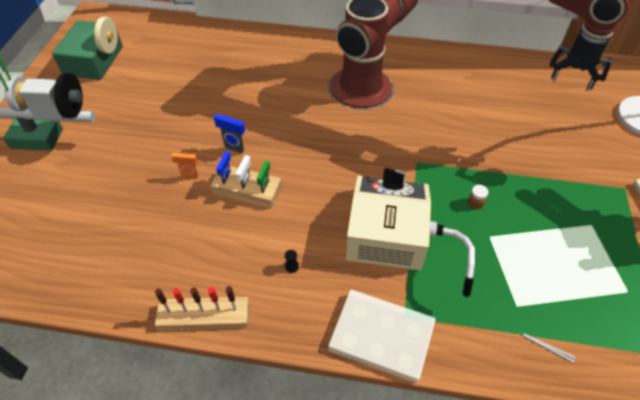

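View pics/t0.png

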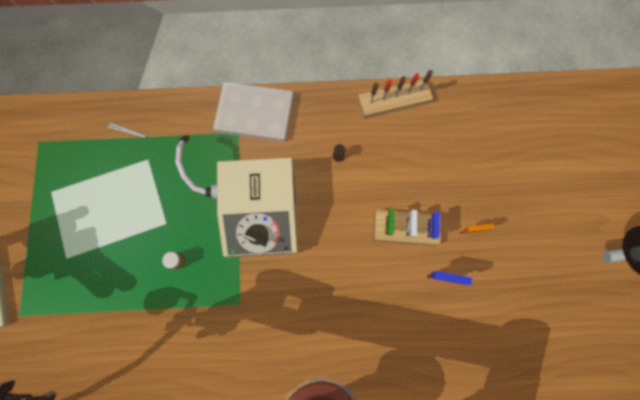

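The scene shows the blue candidates: a small one in the rack (scene 223,166; top 436,224), a larger one standing loose (scene 230,130; top 450,278), and an orange one (top 480,228). The one in the rack fits because it is smaller and not orange. I'll confirm it in a crop and measure.

Run:
```python
from h import *
a=cv2.imread('pics/t0.png');d=np.load('pics/t0.npy');P=cloud('top',d)
def rect(mask,n):
    q=P[mask][:,:2].astype(np.float32); r=cv2.minAreaRect(q*1000); print(n,mask.sum(),np.round(r,1).tolist() if 0 else r, 'z',np.median(P[mask][:,2]))
v,u=np.mgrid[0:400,0:640];z=P[...,2]
box=lambda u0,u1,v0,v1:(u>=u0)&(u<u1)&(v>=v0)&(v<v1)&(d>0)
rect(box(210,305,150,215)&(abs(z-.125)<.006),'deck')
rect(box(370,445,195,250)&(abs(z-.04)<.006),'rack')
for n,b in dict(g=(384,396,200,245),f=(407,419,200,245),b=(429,442,200,245),big=(425,475,265,290)).items():
    m=box(*b); zz=z[m]; top=np.percentile(zz,95); rect(m&(z>top-.012),n)
A=cv2.resize(a[200:260,205:305],None,fx=6,fy=6,interpolation=cv2.INTER_CUBIC)[:,:600]
B=cv2.resize(a[190:290,365:500],None,fx=4,fy=4,interpolation=cv2.INTER_CUBIC)
C=np.zeros((600,800,3),np.uint8);C[:360,:600]=A;
s=cv2.imread('pics/s0.png');S=cv2.resize(s[105:215,165:295],None,fx=2,fy=2,interpolation=cv2.INTER_CUBIC)
B=cv2.resize(a[195:285,365:500],None,fx=2.6,fy=2.6,interpolation=cv2.INTER_CUBIC)
C[365:365+B.shape[0],:B.shape[1]]=B;C[365:365+S.shape[0],400:400+S.shape[1]]=S
cv2.imwrite('pics/c1.png',C)
```

```text
deck 4014 ((625.6486206054688, 143.275634765625), (155.24168395996094, 199.4552001953125), 0.10777737945318222) z 0.12571390466593133
rack 1289 ((509.5160217285156, -275.5691833496094), (185.80865478515625, 86.01954650878906), 82.46714782714844) z 0.040575028254178996
g 152 ((516.110595703125, -215.95399475097656), (15.11689281463623, 68.1402816772461), 81.89483642578125) z 0.11536568459031266
f 159 ((509.65545654296875, -274.6602783203125), (14.838316917419434, 70.08753967285156), 80.75251007080078) z 0.11496187958908256
b 168 ((501.7037048339844, -334.2518310546875), (14.445091247558594, 69.7117919921875), 83.28462982177734) z 0.11504443614077314
big 291 ((361.6805725097656, -354.4375), (93.46273803710938, 19.054100036621094), 76.9142074584961) z 0.1341929028014779
```

View pics/c1.png

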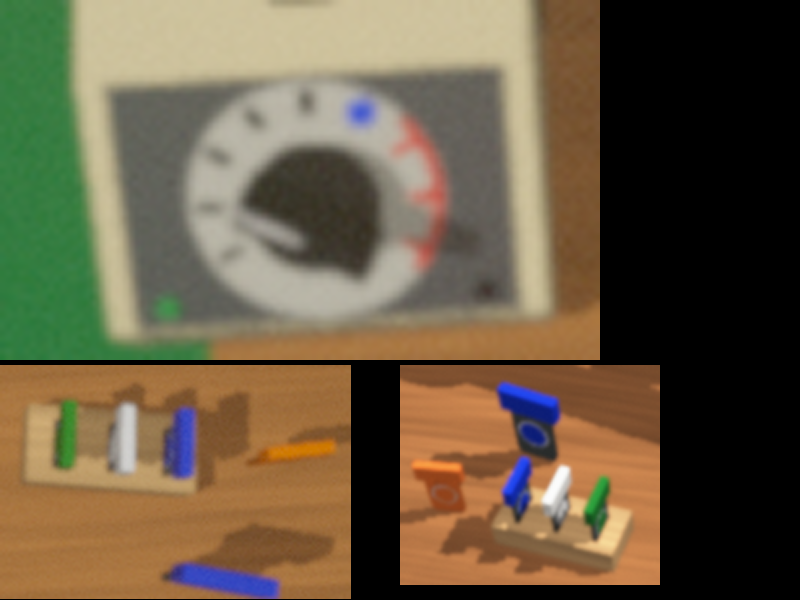

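The crop confirms the small blue slide at the right end of the rack (next to white, then green). The selector pointer runs from (300,245) to (240,212), about 60° anticlockwise of up-slope, so it is at stop 2 and needs +90° clockwise. Next I refine the lamp pose and go over the dial.

```bash
cat >> h.py <<'E'
def delta(p,R):
    o=ctrl.get_obs();R0=Rn.from_rotvec(o['tool_rot'])
    s=R0.inv().apply(np.array(p)-o['tool_pos']);w=(R0.inv()*Rn.from_matrix(R)).as_rotvec()
    print('row',np.round(s/.6,4),np.round(w/(np.pi/2),4),'mm',np.round(s*1000,1),'deg',np.round(np.degrees(w),1))
def frame(z,x):
    z=np.array(z)/np.linalg.norm(z);x=np.array(x)-np.dot(x,z)*z;x/=np.linalg.norm(x);return np.stack([x,np.cross(z,x),z],1)
S,C=.5,np.cos(np.pi/6)
E
python3 - <<'E'
from h import *
a=cv2.imread('pics/t0.png').astype(int);d=np.load('pics/t0.npy');P=cloud('top',d);z=P[...,2]
v,u=np.mgrid[0:400,0:640]
m=(u>205)&(u<310)&(v>140)&(v<230)&(abs(z-.125)<.005)&(d>0)&(P[...,0]>.57)
L,Rr=[],[]
for r in range(163,208):
    q=P[r][m[r]]
    if len(q)>40: L.append(q[0,:2]);Rr.append(q[-1,:2])
for n,q in(('L',L),('R',Rr)):
    q=np.array(q);f=np.polyfit(q[:,0],q[:,1],1);print(n,len(q),'yaw',np.degrees(np.arctan(f[0])),'y at .628',np.polyval(f,.628))
B=[];F=[]
for c in range(225,290):
    q=P[:,c][m[:,c]]; B.append(q[0,:2])
B=np.array(B);f=np.polyfit(B[:,1],B[:,0],1);print('back',np.polyfit(B[:,1],B[:,0],1),'x at .143',np.polyval(f,.143))
g=a.sum(2);k=(u>240)&(u<270)&(v>168)&(v<205)&(g<250)
Q=np.stack([(pt('top',x,y,1)) for x,y in zip(u[k],v[k])])if 0 else None
m_=ctrl.camera_model('top');K=m_['mtx'];cam=-m_['R'].T@m_['t']
def plane(x,y,h):
    w=m_['R'].T@np.array([(x-K[0,2])/K[0,0],(y-K[1,2])/K[1,1],1]);return cam+w*(h-cam[2])/w[2]
Q=np.array([plane(x,y,.125) for x,y in zip(u[k],v[k])]);print('slot',len(Q),Q.min(0),Q.max(0),Q.mean(0))
b=np.array([S*C,C,S*S]);z=[.5,0,-C]
delta([.4315,.143,.224],frame(z,b))
E
```

```text
L 45 yaw 0.2698753561730918 y at .628 0.24232674449585506
R 45 yaw -4.743145281288042 y at .628 0.047105243862794945
back [-0.00578106  0.70166477] x at .143 0.7008380792019765
slot 1 [0.59613089 0.15210489 0.125     ] [0.59613089 0.15210489 0.125     ] [0.59613089 0.15210489 0.125     ]
row [-0.6212 -0.6068  0.1323] [-0.3561 -0.1404  1.1195] mm [-372.7 -364.1   79.4] deg [-32.  -12.6 100.8]
```

>>> apply_moves(rows=[-0.62,-0.607,0.132,-0.285,-0.112,0.896,-0.62,-0.607,0.132,-0.285,-0.112,0.896,-0.62,-0.607,0.132,-0.285,-0.112,0.896,-0.62,-0.607,0.132,-0.285,-0.112,0.896,-0.62,-0.607,0.132,-0.285,-0.112,0.896,-0.62,-0.607,0.132,-0.285,-0.112,0.896,-0.62,-0.607,0.132,-0.285,-0.112,0.896,-0.62,-0.607,0.132,-0.285,-0.112,0.896,-0.62,-0.607,0.132,-0.285,-0.112,0.896,-0.62,-0.607,0.132,-0.285,-0.112,0.896,-0.62,-0.607,0.132,-0.285,-0.112,0.896,-0.62,-0.607,0.132,-0.285,-0.112,0.896,-0.62,-0.607,0.132,-0.285,-0.112,0.896,-0.62,-0.607,0.132,-0.285,-0.112,0.896,-0.62,-0.607,0.132,-0.285,-0.112,0.896,-0.62,-0.607,0.132,-0.285,-0.112,0.896])

```text
t: 1.7
tool_pos: [0.4307, 0.1446, 0.2249]
tool_rot: [2.175, 1.872, 0.56]
contact_force: [-0.3, -0.5, -0.2]
opening: 0.0854
grip_force: 0.0
```

Run:
```python
from h import *
o=ctrl.get_obs();print(o['t'],o['q'])
delta([.4315,.143,.224],frame([.5,0,-C],[S*C,C,S*S]))
```

```text
1.7 [ 0.15175032 -0.56861857  2.28877804  0.02097522  0.98021028  0.29339399]
row [-0.0026  0.001   0.0016] [-0.0714 -0.03    0.2241] mm [-1.6  0.6  1. ] deg [-6.4 -2.7 20.2]
```

>>> apply_moves(rows=[-0.003,0.001,0.002,-0.071,-0.03,0.224,-0.003,0.001,0.002,-0.071,-0.03,0.224,-0.003,0.001,0.002,-0.071,-0.03,0.224,-0.003,0.001,0.002,-0.071,-0.03,0.224,-0.003,0.001,0.002,-0.071,-0.03,0.224], grip=0.5)

```text
t: 2.2
tool_pos: [0.4317, 0.1424, 0.2237]
tool_rot: [2.431, 1.405, 0.65]
contact_force: [-0.5, -0.7, 0.3]
opening: 0.0426
grip_force: 0.0
```

Run:
```python
from h import *
snap('wrist','w1');o=ctrl.get_obs();print(o['t'],o['q'],o['opening'])
delta([.4315,.143,.224],frame([.5,0,-C],[S*C,C,S*S]))
```

```text
2.25 [ 0.19979393 -0.590759    2.31718193 -0.12667134  0.90491168  0.77552023] 0.043105929946151283
row [ 0.001  -0.0009 -0.0006] [-0.0003  0.0004  0.0002] mm [ 0.6 -0.6 -0.3] deg [-0.  0.  0.]
```

View pics/w1.png

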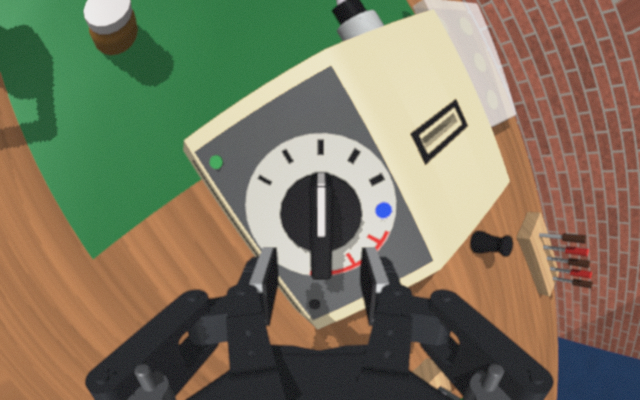

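Wrist view: the pointer (321,180) aims straight at the third tick (321,147), with ticks at (265,180), (287,156), (354,156), (377,180) and blue at (384,210). That confirms 60° and a +90° turn. I'll fit the lamp pose from the marks.

```bash
cat >> h.py <<'E'
def wproj(X,f):
    m=ctrl.camera_model('wrist');T=np.array(m['tool_from_camera']);K=m['mtx'];z=np.load(f'pics/{f}_pose.npz')
    Xt=Rn.from_rotvec(z['r']).inv().apply(np.atleast_2d(X)-z['p']);c=(Xt-T[:3,3])@T[:3,:3]
    r=np.linalg.norm(c[:,:2],axis=1);th=np.arctan2(r,c[:,2]);s=K[0,0]*th/np.maximum(r,1e-9)
    return c[:,:2]*s[:,None]+K[:2,2]
def lamp(l,pl):  # lamp-frame points -> world
    x,y,w=pl;return Rn.from_euler('z',w).apply(np.atleast_2d(l))+[x,y,0]
E
python3 - <<'E'
from h import *
from scipy.optimize import least_squares
ang=np.radians([-120,-90,-60,-30,0,30]) # cw of upslope
u=np.array([C,0,S]);r=np.array([0,-1,0]);D=np.array([-.0715,0,.094])
M=D+.047*(np.cos(ang)[:,None]*u+np.sin(ang)[:,None]*r)
M=np.vstack([M,[.05,0,.125]])
px=np.array([[265,180],[287,156],[321,147],[354,156],[377,180],[384,210],[440,131]])
f=lambda q:(wproj(lamp(M,q),'w1')-px).ravel()
s=least_squares(f,[.578,.143,0.005]);print(s.x,np.degrees(s.x[2]),np.round(s.fun.reshape(-1,2),1).tolist())
Lp=s.x;n=np.array([-S,0,C])
for q in (Lp,):
  print('knob top c',wproj(lamp(D+.05*n,q),'w1'),'slot',lamp([.05,0,.125],q),'knob_grip',lamp(D+.038*n,q))
  Rl=Rn.from_euler('z',q[2]).as_matrix()
  delta(lamp(D+.092*n,q)[0],Rl@frame([.5,0,-C],S*u+C*np.array([0,1,0])))
E
```

```text
[5.79027134e-01 1.42281635e-01 1.49078531e-04] 0.008541570639679337 [[0.4, -0.2], [1.0, 0.4], [-0.2, 0.5], [-0.5, 0.4], [-1.0, -0.2], [-1.6, -0.1], [2.5, -1.1]]
knob top c [[321.19487737 237.58086382]] slot [[0.62902713 0.14228909 0.125     ]] knob_grip [[0.48852714 0.14226814 0.12690897]]
row [0.0007 0.0009 0.0971] [-0.0003  0.0004  0.0001] mm [ 0.4  0.6 58.3] deg [-0.  0.  0.]
```

>>> apply_moves(rows=[0.001,0.001,0.03,0,0,0,0.001,0.001,0.06,0,0,0,0.001,0.001,0.08,0,0,0,0.001,0.001,0.097,0,0,0,0.001,0.001,0.097,0,0,0,0.001,0.001,0.097,0,0,0])

```text
t: 2.85
tool_pos: [0.4617, 0.1419, 0.1737]
tool_rot: [2.433, 1.402, 0.65]
contact_force: [-0.6, 0.1, 0.3]
opening: 0.0424
grip_force: 0.0
```

>>> apply_moves(rows=[0,0,0,0,0,0,0,0,0,0,0,0,0,0,0,0,0,0,0,0,0,0,0,0,0,0,0,0,0,0,0,0,0,0,0,0,0,0,0,0,0,0,0,0,0,0,0,0], grip=0, grip_force=40)

```text
t: 3.65
tool_pos: [0.4617, 0.1422, 0.1745]
tool_rot: [2.432, 1.402, 0.651]
contact_force: [-6.0, 1.1, 5.5]
opening: 0.014
grip_force: 40.0
```

Run:
```python
from h import *
o=ctrl.get_obs();print(o)
n=np.array([-S,0,C]);u=np.array([C,0,S])
delta(lamp(np.array([-.0715,0,.094])+.092*n,(.579,.1423,0))[0],frame([.5,0,-C],S*u+C*np.array([0,1,0])))
```

```text
{'t': 3.65, 'q': array([ 0.1845291 , -0.42406548,  2.29723176, -0.13491356,  0.75704101,
        0.78361259]), 'dq': array([ 1.81794265e-03,  1.14006615e-04,  1.00872352e-03,  9.22299927e-04,
        9.73299529e-05, -4.54324911e-05]), 'effort': array([-1.01661131e+00, -1.56276298e+01, -3.50272751e+01, -4.14535375e-01,
       -2.12804273e+00,  2.48706015e-02]), 'tool_pos': array([0.46166557, 0.14221019, 0.17445638]), 'tool_rot': array([2.43235651, 1.40178868, 0.65102364]), 'contact_force': array([-5.96734498,  1.09114761,  5.4705322 ]), 'wrist_torque': array([0.03369585, 0.63033084, 0.01316604]), 'grip_force': 40.002045035362244, 'opening': 0.01404345906313745}
row [-0.0003 -0.0008  0.001 ] [ 0.0001  0.0004 -0.0009] mm [-0.2 -0.5  0.6] deg [ 0.   0.  -0.1]
```

>>> apply_moves(rows=[0,0,-0.002,0,0,0.05,0,0,-0.002,0,0,0.1,0,0,-0.002,0,0,0.15,0,0,-0.002,0,0,0.2,0,0,-0.002,0,0,0.25,0,0,-0.002,0,0,0.3,0,0,-0.002,0,0,0.35,0,0,-0.002,0,0,0.4,0,0,-0.002,0,0,0.45,0,0,-0.002,0,0,0.5,0,0,-0.002,0,0,0.55,0,0,-0.002,0,0,0.6,0,0,-0.002,0,0,0.65,0,0,-0.002,0,0,0.7,0,0,-0.002,0,0,0.75,0,0,-0.002,0,0,0.8,0,0,-0.002,0,0,0.85,0,0,-0.002,0,0,0.9,0,0,-0.002,0,0,0.95,0,0,-0.002,0,0,1.0], grip=0, grip_force=60)

```text
t: 5.65
tool_pos: [0.4611, 0.1433, 0.1743]
tool_rot: [-2.806, 0.76, -0.752]
contact_force: [6.2, 8.0, -6.6]
opening: 0.0128
grip_force: 60.4
```

>>> apply_moves(rows=[0,0,0,0,0,0,0,0,0,0,0,0,0,0,0,0,0,0])

```text
t: 5.95
tool_pos: [0.4611, 0.1433, 0.1743]
tool_rot: [-2.808, 0.756, -0.753]
contact_force: [7.1, 8.6, -5.6]
opening: 0.0129
grip_force: 60.3
```

Run:
```python
from h import *
o=ctrl.get_obs();print(o)
n=np.array([-S,0,C]);u=np.array([C,0,S])
delta(lamp(np.array([-.0715,0,.094])+.092*n,(.579,.1423,0))[0],frame([.5,0,-C],C*u-S*np.array([0,1,0])))
```

```text
{'t': 5.95, 'q': array([ 0.18573733, -0.42580921,  2.29886452, -0.13113372,  0.75527474,
        2.35420871]), 'dq': array([ 8.45983854e-05, -1.65409103e-03, -4.03520348e-04,  7.95023648e-04,
        1.17299265e-03, -2.57827112e-04]), 'effort': array([ -3.31701279, -20.1072228 , -36.35516882,  -1.73502255,
        -0.35667946,   0.04254887]), 'tool_pos': array([0.46106378, 0.14326418, 0.17433155]), 'tool_rot': array([-2.80809614,  0.75561347, -0.75273023]), 'contact_force': array([ 7.07074372,  8.56440116, -5.58453546]), 'wrist_torque': array([ 1.31940204, -0.0631056 ,  0.79431297]), 'grip_force': 60.31594634056091, 'opening': 0.01290624252431317}
row [0.0009 0.0014 0.0013] [-0.0019  0.0004 -0.0018] mm [0.5 0.8 0.8] deg [-0.2  0.  -0.2]
```

>>> apply_moves(rows=[0,0,0,0,0,0,0,0,0,0,0,0,0,0,0,0,0,0,0,0,0,0,0,0,0,0,0,0,0,0,0,0,-0.04,0,0,0,0,0,-0.08,0,0,0,0,0,-0.12,0,0,0,0,0,-0.12,0,0,0], grip=0.5)

```text
t: 6.85
tool_pos: [0.4259, 0.1424, 0.241]
tool_rot: [-2.807, 0.755, -0.762]
contact_force: [0.9, -0.4, 1.3]
opening: 0.043
grip_force: 0.0
```

Run:
```python
from h import *
a,d=snap('wrist','w2');cv2.imwrite('pics/w2c.png',a[50:400,120:600])
q=(.579,.1423,0);f='w2'
D=np.array([-.0715,0,.094]);u=np.array([C,0,S]);r=np.array([0,-1,0]);n=np.array([-S,0,C])
for g in(0,30,60):
  t=np.radians(g);e=np.cos(t)*u+np.sin(t)*r
  print(g,wproj(lamp(np.array([D+.05*n,D+.05*n+.03*e,D+.047*e]),q),f).round(1).tolist())
print(ctrl.get_obs()['contact_force'],'slot',wproj(lamp(np.array([[.05+i*.0265,j*.0045,.125] for i,j in((1,1),(1,-1),(-1,-1),(-1,1))]),q),f).round(1).tolist())
# next: above rack pose
y=np.radians(-7.2);delta([.5017,-.3343,.26],frame([0,0,-1],[np.cos(y),np.sin(y),0]))
```

```text
0 [[320.1, 232.1], [296.3, 194.0], [289.8, 158.3]]
30 [[320.1, 232.1], [320.1, 187.8], [320.0, 150.1]]
60 [[320.1, 232.1], [343.8, 194.0], [350.2, 158.2]]
[0.52569135 0.1146658  0.1219716 ] slot [[237.4, 65.3], [245.6, 59.9], [265.5, 100.2], [256.4, 105.9]]
row [0.5084 0.6234 0.0336] [-0.108  -0.3202 -0.2485] mm [305.  374.   20.1] deg [ -9.7 -28.8 -22.4]
```

View pics/w2.png

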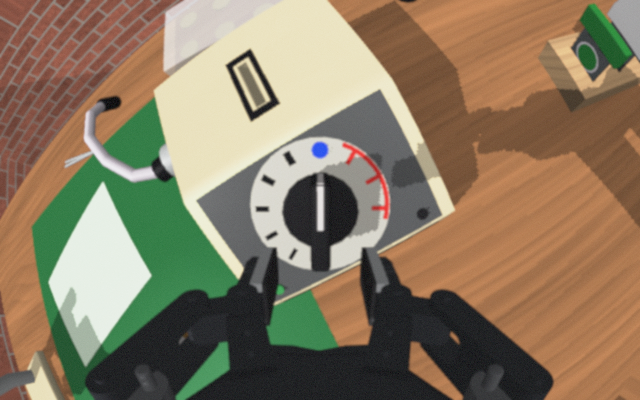

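The pointer (320,180) aims straight at the blue mark (320,150), so the selector is done. Now to the rack.

>>> apply_moves(rows=[0.508,0.623,0.034,-0.108,-0.32,-0.248,0.508,0.623,0.034,-0.108,-0.32,-0.248,0.508,0.623,0.034,-0.108,-0.32,-0.248,0.508,0.623,0.034,-0.108,-0.32,-0.248,0.508,0.623,0.034,-0.108,-0.32,-0.248,0.508,0.623,0.034,-0.108,-0.32,-0.248,0.508,0.623,0.034,-0.108,-0.32,-0.248,0.508,0.623,0.034,-0.108,-0.32,-0.248,0.508,0.623,0.034,-0.108,-0.32,-0.248,0.508,0.623,0.034,-0.108,-0.32,-0.248,0.508,0.623,0.034,-0.108,-0.32,-0.248,0.508,0.623,0.034,-0.108,-0.32,-0.248,0.508,0.623,0.034,-0.108,-0.32,-0.248,0.508,0.623,0.034,-0.108,-0.32,-0.248])

```text
t: 8.3
tool_pos: [0.5011, -0.3328, 0.257]
tool_rot: [3.135, -0.197, -0.008]
contact_force: [0.6, -0.2, 0.5]
opening: 0.0428
grip_force: 0.0
```

Run:
```python
from h import *
a,d=snap('wrist','w3');y=np.radians(-7.2);R=frame([0,0,-1],[np.cos(y),np.sin(y),0])
delta([.5017,-.3343,.26],R)
c=np.array([.5017,-.3343,.115])
print(wproj(np.array([c+i*.035*R[:,0]+j*.007*R[:,1] for i,j in((1,1),(1,-1),(-1,-1),(-1,1))]),'w3').round(1).tolist(),wproj(c,'w3'))
```

```text
row [ 0.0012  0.0023 -0.0043] [0.0005 0.0029 0.0003] mm [ 0.7  1.4 -2.6] deg [0.  0.3 0. ]
[[329.8, 166.0], [309.6, 166.0], [310.5, 256.5], [328.8, 256.5]] [[319.67259476 213.68498149]]
```

View pics/w3.png

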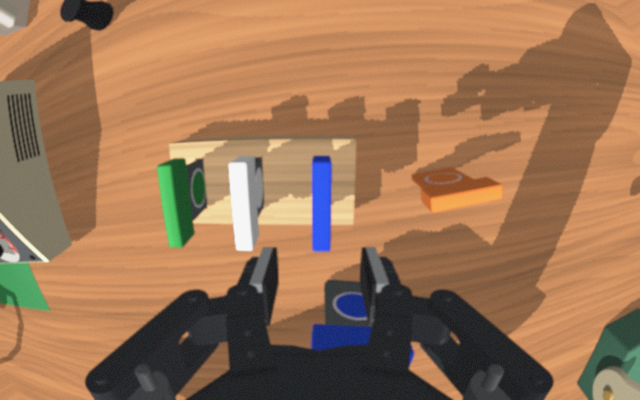

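Run:
```python
from h import *
def wcloud(f):
    d=np.load(f'pics/{f}.npy');m=ctrl.camera_model('wrist');K=m['mtx'];T=m['tool_from_camera'];z=np.load(f'pics/{f}_pose.npz')
    v,u=np.mgrid[0:400,0:640];x=(u-K[0,2])/K[0,0];y=(v-K[1,2])/K[0,0];r=np.hypot(x,y);k=np.tan(r)/np.maximum(r,1e-9)
    c=np.stack([x*k*d,y*k*d,d],-1);return Rn.from_rotvec(z['r']).apply((c@T[:3,:3].T+T[:3,3]).reshape(-1,3)).reshape(400,640,3)+z['p']
P=wcloud('w3');v,u=np.mgrid[0:400,0:640]
for n,b in dict(blue=(302,340),white=(222,265),green=(150,192)).items():
    m=(u>b[0])&(u<b[1])&(v>140)&(v<265);zt=np.percentile(P[...,2][m],99);mm=m&(abs(P[...,2]-.115)<.004)
    print(n,zt,mm.sum(),cv2.minAreaRect((P[mm][:,:2]*1000).astype(np.float32)))
m=(u>165)&(u<360)&(v>130)&(v<230)&(abs(P[...,2]-.04)<.004);print(m.sum(),cv2.minAreaRect((P[m][:,:2]*1000).astype(np.float32)))
P=wcloud('w2');print('w2 deck',np.median(P[60:75,200:215,2]))
```

```text
blue 0.11473786887839853 1692 ((504.7727966308594, -335.84930419921875), (13.54066276550293, 69.82832336425781), 82.37240600585938)
white 0.20268051072772933 1572 ((512.8602905273438, -276.3553161621094), (15.03234577178955, 68.88223266601562), 82.5970458984375)
green 0.1146427510802573 1267 ((520.453369140625, -217.52099609375), (14.955620765686035, 69.75638580322266), 83.07098388671875)
10103 ((512.5270385742188, -276.41595458984375), (186.2301788330078, 85.06893920898438), 82.81473541259766)
w2 deck 0.12357144204379747
```

Blue head in the wrist view spans (312–331, 155–250). Depth puts its top at 115 mm and its size at 70×14, matching the description. Descend.

Run:
```python
from h import *
y=np.radians(-7.4);R=frame([0,0,-1],[np.cos(y),np.sin(y),0]);delta([.5045,-.3357,.162],R)
```

```text
row [0.0069 0.0039 0.159 ] [0.0005 0.0029 0.0025] mm [ 4.1  2.4 95.4] deg [0.  0.3 0.2]
```

>>> apply_moves(rows=[0.007,0.004,0.02,0,0.003,0.002,0.007,0.004,0.06,0,0.003,0.002,0.007,0.004,0.1,0,0.003,0.002,0.007,0.004,0.14,0,0.003,0.002,0.007,0.004,0.159,0,0.003,0.002,0.007,0.004,0.159,0,0.003,0.002,0.007,0.004,0.159,0,0.003,0.002])

```text
t: 9.05
tool_pos: [0.505, -0.3372, 0.163]
tool_rot: [3.133, -0.203, 0.002]
contact_force: [-0.1, -0.7, 0.8]
opening: 0.0426
grip_force: 0.0
```

Run:
```python
from h import *
y=np.radians(-7.4);R=frame([0,0,-1],[np.cos(y),np.sin(y),0]);delta([.5045,-.3357,.162],R)
```

```text
row [-0.0011 -0.0024  0.0016] [ 0.0011 -0.0009 -0.0003] mm [-0.6 -1.4  1. ] deg [ 0.1 -0.1 -0. ]
```

>>> apply_moves(rows=[-0.001,-0.0025,0.0015,0,0,0,-0.001,-0.0025,0.0015,0,0,0,-0.001,-0.0025,0.0015,0,0,0,-0.001,-0.0025,0.0015,0,0,0,-0.001,-0.0025,0.0015,0,0,0,-0.001,-0.0025,0.0015,0,0,0,-0.001,-0.0025,0.0015,0,0,0,-0.001,-0.0025,0.0015,0,0,0], grip=0, grip_force=40)

```text
t: 9.85
tool_pos: [0.5049, -0.336, 0.1631]
tool_rot: [3.133, -0.204, 0.004]
contact_force: [0.3, 1.2, 6.0]
opening: 0.0128
grip_force: 40.5
```

Run:
```python
from h import *
o=ctrl.get_obs();print(o['tool_pos'],o['contact_force'],o['wrist_torque'],o['opening'])
```

```text
[ 0.50489213 -0.33598665  0.16310757] [0.29784197 1.24550067 5.99716404] [0.31762322 0.07947471 0.01686588] 0.012762414773295752
```

>>> apply_moves(rows=[0,0,-0.01,0,0,0,0,0,-0.025,0,0,0,0,0,-0.05,0,0,0,0,0,-0.08,0,0,0,0,0,-0.12,0,0,0,0,0,-0.16,0,0,0,0,0,-0.2,0,0,0,0,0,-0.24,0,0,0,0,0,-0.25,0,0,0,0,0,-0.25,0,0,0,0,0,-0.25,0,0,0])

```text
t: 10.95
tool_pos: [0.5036, -0.3351, 0.3103]
tool_rot: [3.135, -0.204, -0.002]
contact_force: [0.0, 0.6, -1.8]
opening: 0.0133
grip_force: 39.5
```

Run:
```python
from h import *
o=ctrl.get_obs();print(o['contact_force'],o['wrist_torque'],o['opening'])
delta([.629,.1423,.312],frame([0,0,-1],[1,0,0]))
```

```text
[ 0.03762731  0.6346735  -1.80079918] [ 0.01864968 -0.02844423  0.05406635] 0.013342160609043922
row [ 0.1041 -0.816  -0.0032] [ 0.0001  0.0008 -0.0827] mm [  62.5 -489.6   -1.9] deg [ 0.   0.1 -7.4]
```

>>> apply_moves(rows=[0.004,-0.03,-0.003,0,0,-0.003,0.01,-0.08,-0.003,0,0,-0.008,0.019,-0.15,-0.003,0,0,-0.015,0.028,-0.22,-0.003,0,0,-0.022,0.037,-0.29,-0.003,0,0,-0.029,0.046,-0.36,-0.003,0,0,-0.036,0.055,-0.43,-0.003,0,0,-0.044,0.064,-0.5,-0.003,0,0,-0.051,0.073,-0.57,-0.003,0,0,-0.058,0.082,-0.64,-0.003,0,0,-0.065,0.091,-0.71,-0.003,0,0,-0.072,0.098,-0.77,-0.003,0,0,-0.078,0.104,-0.816,-0.003,0,0,-0.083,0.104,-0.816,-0.003,0,0,-0.083,0.104,-0.816,-0.003,0,0,-0.083,0.104,-0.816,-0.003,0,0,-0.083])

```text
t: 12.55
tool_pos: [0.6288, 0.1416, 0.3118]
tool_rot: [3.14, 0.0, -0.002]
contact_force: [-0.5, 0.1, -1.7]
opening: 0.0133
grip_force: 39.6
```

Run:
```python
from h import *
a,d=snap('wrist','w4')
delta([.629,.1423,.312],frame([0,0,-1],[1,0,0]))
q=(.579,.1423,0)
print(wproj(lamp(np.array([[.05+i*.0265,j*.0045,.125] for i,j in((1,1),(1,-1),(-1,-1),(-1,1))]),q),'w4').round(1).tolist())
cv2.imwrite('pics/w4c.png',cv2.resize(a[120:320,220:420],None,fx=3,fy=3,interpolation=cv2.INTER_CUBIC))
```

```text
row [ 0.     -0.0017  0.0003] [ 0.0011  0.0004 -0.0003] mm [ 0.  -1.   0.2] deg [ 0.1  0.  -0. ]
[[311.4, 166.9], [322.2, 166.9], [322.0, 225.7], [311.9, 225.7]]
```

View pics/w4c.png

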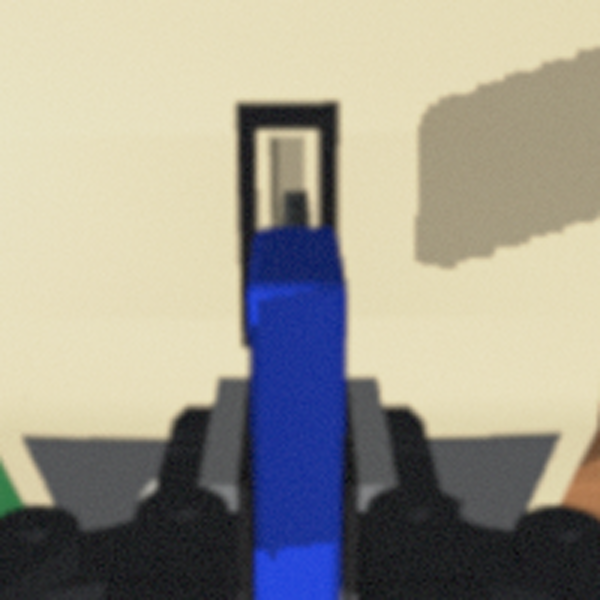

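The crop shows the slot (the darker strip, 272–305 wide, upper end at row 137) lined up with the blue head (248–345, top edge at row 283). The dark plate tip is at (295,200). Checking the offsets numerically.

Run:
```python
from h import *
o=np.load('pics/w4_pose.npz')['p'];zb=o[2]-.1481
for e in(-.002,0,.002):
  print(e,wproj(np.array([[o[0]+e+.035,o[1],zb+.1],[o[0]+e+.035,o[1],zb+.07],[o[0]+e+.021,o[1]-.0015,zb],[o[0]+e+.021,o[1]+.0015,zb]]),'w4').round(1).tolist())
print('obs 214.3,196, tip', 120+np.array([190])/3,220+np.array([284,308])/3)
a=cv2.imread('pics/w4.png');print(a[150:200:1,314].sum(1).tolist());print(a[176,300:335].sum(1).tolist());print(a[186,300:335].sum(1).tolist());print(a[150:225,319].tolist())
```

```text
-0.002 [[317.1, 219.1], [317.3, 197.4], [319.6, 187.8], [315.5, 187.8]]
0 [[317.1, 214.4], [317.3, 193.5], [319.6, 185.1], [315.5, 185.1]]
0.002 [[317.1, 209.7], [317.3, 189.6], [319.6, 182.4], [315.5, 182.4]]
obs 214.3,196, tip [183.33333333] [314.66666667 322.66666667]
[641, 644, 623, 531, 377, 205, 110, 72, 112, 68, 92, 143, 284, 463, 558, 536, 474, 439, 436, 439, 438, 440, 439, 444, 434, 436, 431, 433, 430, 439, 432, 431, 426, 389, 350, 317, 307, 301, 292, 303, 297, 279, 273, 258, 247, 210, 172, 159, 153, 174]
[170, 105, 53, 115, 202, 409, 576, 631, 621, 555, 424, 344, 359, 402, 431, 436, 439, 438, 445, 439, 472, 534, 609, 627, 608, 510, 362, 195, 100, 95, 107, 221, 388, 537, 615]
[204, 114, 75, 104, 170, 329, 499, 597, 610, 552, 425, 342, 346, 344, 307, 223, 174, 151, 149, 150, 128, 219, 380, 542, 592, 509, 359, 196, 102, 89, 108, 203, 377, 532, 609]
[[186, 222, 230], [186, 222, 231], [177, 216, 224], [154, 186, 199], [109, 129, 137], [59, 69, 74], [38, 37, 37], [32, 32, 29], [30, 22, 23], [39, 33, 35], [38, 34, 35], [48, 53, 55], [83, 97, 104], [130, 159, 168], [160, 195, 208],
[... 223 characters left out ...]
125, 151, 162], [126, 153, 162], [128, 155, 166], [124, 151, 162], [116, 139, 149], [96, 115, 120], [66, 76, 81], [53, 54, 53], [51, 51, 48], [44, 42, 40], [39, 40, 36], [38, 37, 36], [46, 46, 44], [46, 44, 44], [39, 39, 38], [42, 46, 39], [57, 44, 43], [80, 45, 38], [93, 39, 29], [102, 45, 32], [102, 32, 13], [102, 37, 24], [102, 38, 27], [102, 35, 19], [101, 35, 14], [102, 36, 18], [98, 31, 14], [105, 41, 26], [103, 35, 14], [103, 34, 26], [103, 40, 25], [100, 34, 13], [101, 33, 15], [104, 40, 25], [108, 40, 26], [117, 42, 24], [136, 44, 22], [162, 54, 30], [166, 53, 30], [162, 55, 33], [151, 48, 27], [152, 54, 35], [149, 47, 22], [150, 48, 28], [152, 51, 30], [152, 53, 28], [151, 49, 25]]
```

>>> apply_moves(rows=[0.002,-0.0035,0.01,0.001,0,0,0.002,-0.0035,0.025,0.001,0,0,0.002,-0.0035,0.04,0.001,0,0,0.002,-0.0035,0.05,0.001,0,0,0.002,-0.0035,0.055,0.001,0,0,0.002,-0.0035,0.055,0.001,0,0,0.002,-0.0035,0.055,0.001,0,0])

```text
t: 13.3
tool_pos: [0.6307, 0.144, 0.28]
tool_rot: [-3.141, -0.001, -0.001]
contact_force: [0.4, -0.3, -1.1]
opening: 0.0135
grip_force: 39.6
```

Run:
```python
from h import *
a,d=snap('wrist','w5');o=ctrl.get_obs();print(o['contact_force'])
delta([.630,.1434,.268],frame([0,0,-1],[1,0,0]))
cv2.imwrite('pics/w5c.png',cv2.resize(a[120:320,220:420],None,fx=3,fy=3,interpolation=cv2.INTER_CUBIC))
for r in(170,180,186): print(a[r,300:335].sum(1).tolist())
print(a[150:200,314].sum(1).tolist())
p=o['tool_pos']
print(wproj(lamp(np.array([[.05+i*.0265,j*.0045,.125] for i,j in((1,1),(1,-1),(-1,-1),(-1,1))]),(.58,.1434,0)),'w5').round(1).tolist())
print(wproj(np.array([[p[0]+.021,p[1]+j*.0015,p[2]-.1481]for j in(1,-1)]),'w5').round(1).tolist())
```

```text
[ 0.04042715 -0.55017562 -0.96849915]
row [-0.0014  0.0011  0.0204] [-0.0002 -0.0008  0.0003] mm [-0.8  0.7 12.2] deg [-0.  -0.1  0. ]
[301, 162, 101, 107, 110, 112, 103, 87, 93, 87, 91, 102, 94, 69, 96, 92, 86, 90, 96, 95, 92, 80, 85, 91, 97, 102, 101, 98, 90, 94, 90, 116, 106, 79, 75]
[355, 165, 83, 104, 113, 109, 223, 391, 543, 617, 629, 596, 486, 370, 356, 407, 430, 440, 439, 433, 445, 444, 418, 376, 383, 489, 514, 497, 475, 440, 335, 196, 108, 68, 68]
[353, 165, 85, 111, 101, 111, 159, 344, 517, 614, 627, 595, 497, 349, 252, 195, 170, 141, 145, 108, 122, 155, 233, 305, 361, 471, 503, 471, 442, 402, 317, 199, 103, 64, 68]
[643, 643, 648, 648, 641, 646, 646, 651, 651, 646, 647, 634, 593, 462, 283, 137, 78, 97, 102, 64, 96, 120, 158, 314, 490, 581, 542, 442, 374, 367, 356, 345, 330, 301, 271, 255, 252, 257, 247, 248, 253, 255, 254, 250, 243, 208, 187, 137, 150, 148]
[[312.8, 177.0], [324.9, 177.0], [324.5, 242.2], [313.2, 242.2]]
[[315.8, 185.5], [320.0, 185.5]]
```

View pics/w5c.png

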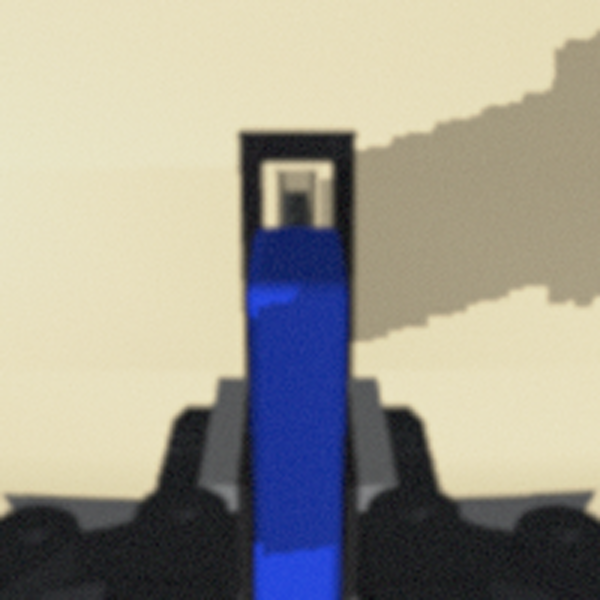

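The plate tip (centre ≈298) sits centred in the slot (278–318), with its end at row 172. Going down gently.

>>> apply_moves(rows=[0,0,0.006,0,0,0,0,0,0.012,0,0,0,0,0,0.018,0,0,0,0,0,0.024,0,0,0,0,0,0.03,0,0,0,0,0,0.036,0,0,0,0,0,0.042,0,0,0,0,0,0.042,0,0,0])

```text
t: 14.15
tool_pos: [0.6303, 0.144, 0.2537]
tool_rot: [-3.141, -0.001, 0.001]
contact_force: [-0.3, -0.2, -1.5]
opening: 0.013
grip_force: 39.6
```

>>> apply_moves(rows=[0,0,0.007,0,0,0,0,0,0.014,0,0,0,0,0,0.021,0,0,0,0,0,0.028,0,0,0,0,0,0.035,0,0,0,0,0,0.042,0,0,0,0,0,0.049,0,0,0,0,0,0.056,0,0,0,0,0,0.063,0,0,0,0,0,0.069,0,0,0,0,0,0.074,0,0,0,0,0,0.077,0,0,0,0,0,0.077,0,0,0])

```text
t: 15.45
tool_pos: [0.6305, 0.144, 0.208]
tool_rot: [-3.141, -0.001, 0.0]
contact_force: [-0.8, 0.3, -1.4]
opening: 0.0131
grip_force: 39.6
```

>>> apply_moves(rows=[0,0,0.002,0,0,0,0,0,0.004,0,0,0,0,0,0.006,0,0,0,0,0,0.007,0,0,0,0,0,0.008,0,0,0,0,0,0.008,0,0,0,0,0,0.008,0,0,0])

```text
t: 16.15
tool_pos: [0.6307, 0.1441, 0.2035]
tool_rot: [-3.141, -0.001, -0.001]
contact_force: [0.0, -0.1, -1.6]
opening: 0.0134
grip_force: 39.6
```

Not yet in contact; inching down until the force rises.

>>> apply_moves(rows=[0,0,0.001,0,0,0,0,0,0.002,0,0,0,0,0,0.002,0,0,0,0,0,0.002,0,0,0])

```text
t: 16.55
tool_pos: [0.6308, 0.1441, 0.2032]
tool_rot: [-3.141, -0.001, -0.002]
contact_force: [-3.1, -0.5, 4.1]
opening: 0.013
grip_force: 40.3
```

>>> apply_moves(rows=[0,0,0.001,0,0,0,0,0,0.001,0,0,0])

```text
t: 16.75
tool_pos: [0.6309, 0.1441, 0.2031]
tool_rot: [-3.141, -0.001, -0.002]
contact_force: [-4.7, -1.4, 7.1]
opening: 0.0134
grip_force: 40.7
```

>>> apply_moves(rows=[0,0,0,0,0,0,0,0,0,0,0,0,0,0,0,0,0,0,0,0,0,0,0,0,0,0,0,0,0,0,0,0,-0.01,0,0,0,0,0,-0.04,0,0,0,0,0,-0.09,0,0,0,0,0,-0.15,0,0,0,0,0,-0.2,0,0,0,0,0,-0.2,0,0,0,0,0,-0.2,0,0,0], grip=0.5)

```text
t: 17.95
tool_pos: [0.6311, 0.1441, 0.3243]
tool_rot: [-3.141, -0.001, -0.007]
contact_force: [-0.1, 0.1, -0.3]
opening: 0.0423
grip_force: 0.0
```

Run:
```python
from h import *
a,d=snap('wrist','w6');cv2.imwrite('pics/w6c.png',a)
b,d=snap('top','t6');P=cloud('top',d);v,u=np.mgrid[0:400,0:640]
B=b.astype(int);m=(u>220)&(u<300)&(v>155)&(v<215)&(B[...,0]>B[...,2]+60);print(m.sum(),np.percentile(P[m][:,2],[50,90,98]),P[m].mean(0))
A=np.zeros((400,800,3),np.uint8);A[:,:480]=cv2.resize(a,None,fx=.75,fy=.75)[:400,:480] if 0 else 0
A[:300,:480]=cv2.resize(a,(480,300));A[:400,480:]=cv2.resize(b[150:270,200:310],(320,349))[:400] if 0 else cv2.copyMakeBorder(cv2.resize(b[150:270,200:310],(320,349),interpolation=cv2.INTER_CUBIC),0,51,0,0,cv2.BORDER_CONSTANT)
cv2.imwrite('pics/c6.png',A);print(ctrl.get_obs()['t'])
```

```text
Traceback (most recent call last):
IndexError: index -1 is out of bounds for axis 0 with size 0
```

Run:
```python
from h import *
d=np.load('pics/w6.npy')
print(wproj(np.array([[.6305+.035,.144,h] for h in(.155,.125)]+[[.6305-.035,.144,.155]]),'w6').round(1).tolist(), np.load('pics/w6_pose.npz')['p'])
```

```text
[[318.2, 162.7], [318.3, 156.7], [318.3, 244.6]] [0.63107564 0.14411433 0.32427768]
```

View pics/w6.png

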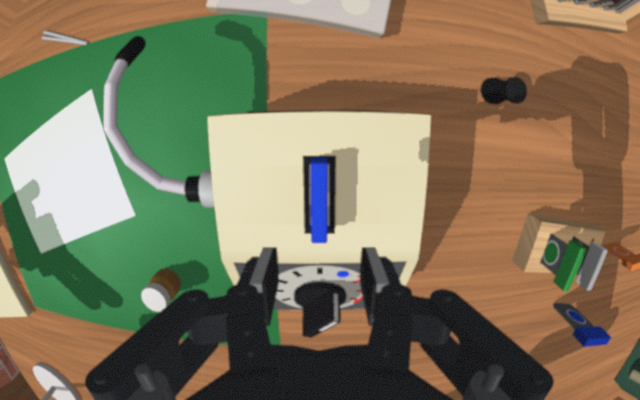

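The filter head spans rows 157–243 at column 318, matching the predicted home position. The pointer (335,305) still faces the blue mark, and the loupe, jar and other filters stand undisturbed. Handing in.

```bash
python3 -c "
from station import ctrl
print(ctrl.finish_job())"
```

```text
the job is handed in; nothing more can be done
None
```

The blue filter is home in the lamp slot, the selector rests in the click at the blue mark, and the job was handed in after about 18 s of robot time; no verdict came back.

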